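# Take the keyhole-hung parts bins off the board and nest them

## Robot

A 6-joint arm with a two-finger parallel gripper is mounted at the origin on a cart in front of the work surface, level with it; the furniture and walls round the work are solid. World frame = base frame: x ahead of the robot, y to its left, z up, the work surface at z = 0. Lengths are in m, angles in rad, forces in N, time in s.
With the tool pointing down it reaches from about 0.25 to 0.775 m from the base axis. Payload 8.9 kg.
Tool frame: the origin (TCP) lies at the very end of the fingers, on their centre line; the grasp point (between the pads) lies 19 mm behind it (env.grasp_offset is the distance from the TCP to the grasp point, in m); z points along the fingers, y is the line along which they close (so a half turn about z gives the same grasp; the last joint's range is limited). The gripper opens to 85 mm and grips with 20 to 120 N. Pads are 22 mm wide; open, the fingers measure 114 mm over their backs; the gripper's body (76 mm by 85 mm) begins 54 mm behind the grasp point. The pads swing forward as they close: fully open they stand 13 mm farther back than shut.
Start: joints at [-1.277, 0.291, -0.153, 1.127, 0, 1.431], TCP at [0.22, -0.477, 0.231] pointing down, gripper open.
Joint ranges: [-2.52, 2.52], [-0.91, 1.74], [-1.3, 1.37], [-1.96, 2.02], [-1.52, 1.47], [-3.14, 3.14]. Speed limits (rad/s): [2.22, 2.22, 2.79, 3.14, 3.14, 3.14].

## Interface

Orientations are given as a unit quaternion [w, x, y, z].
In Python, from cell import env, ik, status, vision, finder gives the robot as it stands. The module is installed in compiled form; this text tells all that it offers. Calls block until the motion is done:
- env.move_to(position, orientation): joint-space move of the TCP to a pose.
- env.move_l(position, v=0.15, rot=None, f_stop=None): straight line of the TCP; rot=None keeps the orientation; v is the mean speed in m/s. With f_stop (N) it stops when the force on the tool has changed by that much, and returns True; else False.
- env.move_j(angles): joint-space move.
- env.command_gripper(opening): finger opening in m; the grip force is fixed at half the most; returns when the fingers have stopped.
- env.sleep(seconds).
- ik(position, orientation): joint angles nearest the present ones, or None.
- status.read_state(): the state.
- vision.read_camera(name): name is "side" or "top" or "wrist"; returns the picture (480x640x3 uint8, red, green, blue); there is no depth.
- vision.get_calibration(name): a dict with "fx", "fy", "cx", "cy" (pixels), "rvec" (rotation vector, rad) and "tvec" (3), from world to camera coordinates, as OpenCV has them. Camera axes: x right, y down, z forward; pixel columns grow to the right and rows downward; lengths in m; the calibration is good to about 2 mm. A picture is of the moment at which its call begins: read the wrist's pose just before it. get_calibration takes no time and is no camera call; for the wrist camera it gives the pose at the moment of the call.
A pose or a line that the arm cannot do raises env.MotionError and nothing moves.
- env.close_job(): hands the job in; it is judged then, once.
Trained networks look in the newest picture that a camera, given by its name, has taken for a name from the list of things; names that differ only in an ending like _2 or _b are one class to them, and where a whole thing is asked for, a point or a joint stands for the part that bears it (a point fixed in the world has none). Each returns a list of dicts, best first, with "score" (0 to 1); they miss things now and then, are a little off and sometimes report something else, mostly with a low value. They report only what shows in the picture. A call takes as long as a camera call.
- finder.boxes_of(target, camera): "rect" ([left, top, right, bottom] in pixels, round what is visible of it).
- finder.landmark_of(target, camera): "position" ([column, row] in pixels: a listed point, or the origin of a listed thing).
The state is a dict: "clock": time; "qpos": joint angles; "joint_velocities": joint speeds; "effort": joint torques, N m; "tcp_pos": TCP position; "eef_rot": TCP orientation; "ft_force": force on the tool from outside, world axes, zero at the start; "ft_torque": the same for the moment, N m; "opening": finger opening in m; "finger_force": force on a finger pad.
Only numpy, scipy, OpenCV 4.12 (cv2) and the standard library are available. Lean on these libraries where they do the work, as an engineer would, in place of code of your own. Each camera call takes 0.05 s, during which the arm holds its last target. There are 200 camera calls.

## Task

Pack up the parts-bin board: slide the locking strip on top of the board fully open, then take every hung bin off its screw (lift it, shift it to the right over the screw head, pull it off) and nest them all, in order of size and all facing the same way, in the big empty bin on the bench, each one fully down and level. When the bins are nested, slide the locking strip back home; leave the tape, the tin and the solder reel where they are.

Things in the scene. Friction and masses are not known exactly. Their poses are not given: they have to be found in the camera images.
- board: Plywood board standing on the bench, 456 mm wide, panel 15 mm thick and 129 mm high. Origin on the bench under the middle of the panel's front face; x points to the rear, y left along it. Four screws stick out of the front (-x) at y = -172.5, -57.5, 57.5, 172.5 mm, 115 mm up: shank 6 mm, head 13 mm across, spanning 7 to 11 mm off the panel.
- strip (a joint): Aluminium locking strip sliding on top of the board: 0 = home (a tooth 2 to 3 mm above each hung bin's plate keeps it from being lifted), grows as it slides along the board's +y (left), 0.050 m = end stop, fully open. Stays where it is left; friction 1.5 N.
- strip_grip (a point): Centre of the black grip block standing up at the left end of the locking strip, 20 mm wide (y) x 13 mm (x) x 36 mm tall, its top 172 mm above the bench, moves with the strip; axes as the board's.
- foot_a (a point): Largest of five graded open grey bins, 112 mm deep (x) x 112 wide (y) x 45 high, side walls 3 mm, floor 4 mm, 300 g, loose on the bench left of the board. No finger tab. This point: centre of its underside; x points to its rear, where a 39 mm wide, 4 mm thick keyhole plate rises 41 mm above the rim; z up.
- foot_b (a point): Centre of the underside of the second largest bin (hung on any one screw, or absent): 95 mm deep (x) x 97 wide (y) x 45 high, side walls 3 mm, floor 4 mm, about 90 g. Axes and rear keyhole plate as the largest. Nests the same way round in any larger bin; centred in the next size (4 mm to spare all round) when this point is 1.5 mm behind (+x) the larger one's and 4 mm above it.
- tab_b (a point): Finger tab on the front wall of the second largest bin, 14 mm wide (y), 6 thick (x), rising 38 mm above the rim; this point is 22 mm above the rim, 47.5 mm in front of and 67 mm above the foot point. Pinch its width from above. Unhook: from hanging 14 mm up, 14 mm toward the bin's -y (right), so that an 18 mm opening is over the screw head, then off along the bin's -x, over 12 mm.
- foot_c (a point): Centre of the underside of the third largest bin (hung on any one screw, or absent): 78 mm deep (x) x 82 wide (y) x 45 high, side walls 3 mm, floor 4 mm, about 75 g. Axes and rear keyhole plate as the largest. Nests the same way round in any larger bin; centred in the next size (4 mm to spare all round) when this point is 1.5 mm behind (+x) the larger one's and 4 mm above it.
- tab_c (a point): Finger tab on the front wall of the third largest bin, 20 mm wide (y), 6 thick (x), rising 38 mm above the rim; this point is 22 mm above the rim, 39 mm in front of and 67 mm above the foot point. Pinch its width from above. Unhook: from hanging 14 mm up, 14 mm toward the bin's -y (right), so that an 18 mm opening is over the screw head, then off along the bin's -x, over 12 mm.
- foot_d (a point): Centre of the underside of the fourth largest bin (hung on any one screw, or absent): 61 mm deep (x) x 67 wide (y) x 45 high, side walls 3 mm, floor 4 mm, about 60 g. Axes and rear keyhole plate as the largest. Nests the same way round in any larger bin; centred in the next size (4 mm to spare all round) when this point is 1.5 mm behind (+x) the larger one's and 4 mm above it.
- tab_d (a point): Finger tab on the front wall of the fourth largest bin, 26 mm wide (y), 6 thick (x), rising 38 mm above the rim; this point is 22 mm above the rim, 30.5 mm in front of and 67 mm above the foot point. Pinch its width from above. Unhook: from hanging 14 mm up, 14 mm toward the bin's -y (right), so that an 18 mm opening is over the screw head, then off along the bin's -x, over 12 mm.
- foot_e (a point): Centre of the underside of the smallest bin (hung on any one screw, or absent): 44 mm deep (x) x 52 wide (y) x 45 high, side walls 3 mm, floor 4 mm, about 45 g. Axes and rear keyhole plate as the largest. Nests the same way round in any larger bin; centred in the next size (4 mm to spare all round) when this point is 1.5 mm behind (+x) the larger one's and 4 mm above it.
- tab_e (a point): Finger tab on the front wall of the smallest bin, 32 mm wide (y), 6 thick (x), rising 38 mm above the rim; this point is 22 mm above the rim, 22 mm in front of and 67 mm above the foot point. Pinch its width from above. Unhook: from hanging 14 mm up, 14 mm toward the bin's -y (right), so that an 18 mm opening is over the screw head, then off along the bin's -x, over 12 mm.
- tape_mid (a point): Centre of a black roll of electrical tape lying on the bench, 62 mm across, 19 mm high; not part of the job.
- tin_mid (a point): Centre of a small round white tin, 45 mm across, 26 mm high; not part of the job.
- reel_mid (a point): Centre of a solder reel standing on the bench, 56 mm across, 46 mm high; not part of the job.

How it is judged:
On the way, in this order (a step that is already met when the one before it is completed fails the run):
1. the locking strip is slid fully open (at least 44 mm) (value of joint strip above 0.044 m), for 0.2 s.
2. all the bins are nested in the big bin in order of size (x of foot_b in the frame of foot_a between -0.005 and 0.008 m and y of foot_b in the frame of foot_a between -0.007 and 0.007 m and z of foot_b in the frame of foot_a between 0.002 and 0.007 m and angle between the x axis of each of foot_b, foot_c, foot_d, foot_e and the x axis of foot_a, either way round below 0.25 rad and x of each of tab_b, tab_c in the frame of foot_a below 0 m and x of foot_c in the frame of foot_a between -0.0135 and 0.0165 m and y of foot_c in the frame of foot_a between -0.0145 and 0.0145 m and z of foot_c in the frame of foot_a between 0.002 and 0.011 m and x of foot_d in the frame of foot_a between -0.022 and 0.025 m and y of foot_d in the frame of foot_a between -0.022 and 0.022 m and z of foot_d in the frame of foot_a between 0.002 and 0.015 m and x of foot_e in the frame of foot_a between -0.0305 and 0.0335 m and y of foot_e in the frame of foot_a between -0.0295 and 0.0295 m and z of foot_e in the frame of foot_a between 0.002 and 0.019 m and x of foot_c in the frame of foot_b between -0.005 and 0.008 m and y of foot_c in the frame of foot_b between -0.007 and 0.007 m and z of foot_c in the frame of foot_b between 0.002 and 0.007 m and angle between the x axis of each of foot_c, foot_d, foot_e and the x axis of foot_b, either way round below 0.25 rad and x of each of tab_c, tab_d in the frame of foot_b below 0 m and x of foot_d in the frame of foot_b between -0.0135 and 0.0165 m and y of foot_d in the frame of foot_b between -0.0145 and 0.0145 m and z of foot_d in the frame of foot_b between 0.002 and 0.011 m and x of foot_e in the frame of foot_b between -0.022 and 0.025 m and y of foot_e in the frame of foot_b between -0.022 and 0.022 m and z of foot_e in the frame of foot_b between 0.002 and 0.015 m and x of foot_d in the frame of foot_c between -0.005 and 0.008 m and y of foot_d in the frame of foot_c between -0.007 and 0.007 m and z of foot_d in the frame of foot_c between 0.002 and 0.007 m and angle between the x axis of each of foot_d, foot_e and the x axis of foot_c, either way round below 0.25 rad and x of each of tab_d, tab_e in the frame of foot_c below 0 m and x of foot_e in the frame of foot_c between -0.0135 and 0.0165 m and y of foot_e in the frame of foot_c between -0.0145 and 0.0145 m and z of foot_e in the frame of foot_c between 0.002 and 0.011 m and x of foot_e in the frame of foot_d between -0.005 and 0.008 m and y of foot_e in the frame of foot_d between -0.007 and 0.007 m and z of foot_e in the frame of foot_d between 0.002 and 0.007 m and angle between the x axis of foot_e and the x axis of foot_d, either way round below 0.25 rad and x of tab_e in the frame of foot_d below 0 m and angle between each of foot_a, foot_b, foot_c, foot_d, foot_e's own z axis and vertical below 0.09 rad), for 0.2 s.
At the end, for the whole second after the job is handed in: Every hung bin is nested in all larger bins present: inside its walls, fully down (within 3 mm), same way round (0.25 rad), level (0.09 rad), at rest; the big bin stands on the bench; the locking strip is home within 6 mm (all of step 2 and height (world z) of foot_a below 0.004 m and value of joint strip below 0.006 m and linear speed of each of bin_a, bin_b, bin_c, bin_d, bin_e below 0.02 m/s); the robot touches nothing.
It fails at once if the roll of tape is moved more than 30 mm (distance of tape_mid from where it was at the start of the episode above 0.03 m).
It fails at once if the tin is moved more than 30 mm (distance of tin_mid from where it was at the start of the episode above 0.03 m).
It fails at once if the solder reel is moved more than 30 mm (distance of reel_mid from where it was at the start of the episode above 0.03 m).
Of bin_b, bin_c, bin_d, bin_e only 3 to 4 are there at a start; the rules pass over those that are not, and their reading is None.
At some moment in a run one of bin_a may be knocked a few centimetres aside while the robot is not near it.
It also fails if it takes over 210 s, if anything falls off the work surface, if the arm or the gripper's body presses on something with over 40 N, if the wrist force passes 120 N, or if a joint passes its speed limit or range.

## Working session

There is one attempt and no reset: what is moved stays moved. The work goes in short steps, each a Python script; the robot and the scene stay as the last script left them, time stands still between calls to the robot, and variables do not carry over. Pictures are saved under pics/ and viewed, at most 15 in all, crops included, and the job is handed in when it is done.

```bash
mkdir -p pics
cat > h.py <<'E'
import numpy as np, cv2
from cell import env, ik, status, vision, finder
def save(cam,name):
    im=vision.read_camera(cam); cv2.imwrite(f'pics/{name}.png',im[:,:,::-1]); return im
def cal(cam):
    c=vision.get_calibration(cam); K=np.array([[c['fx'],0,c['cx']],[0,c['fy'],c['cy']],[0,0,1]])
    R=cv2.Rodrigues(np.array(c['rvec'],float))[0]; return K,R,np.array(c['tvec'],float)
def on_z(cam,px,z,C=None):
    K,R,t=C or cal(cam); d=R.T@np.linalg.solve(K,[px[0],px[1],1]); o=-R.T@t
    return o+d*(z-o[2])/d[2]
def proj(cam,P,C=None):
    K,R,t=C or cal(cam); p=K@(R@np.array(P)+t); return p[:2]/p[2]
E
python3 - <<'E'
from h import *
for c in('top','side'):
    save(c,c+'0'); K,R,t=cal(c); print(c,K[0,0],-R.T@t, R[2])
    for n in['strip_grip','foot_a','foot_b','tab_b','tab_c','tab_d','tab_e','tape_mid','tin_mid','reel_mid','board']:
        print(n,[(round(d['score'],2),np.round(d['position']).tolist()) for d in finder.landmark_of(n,c)[:5]])
print(status.read_state())
E
```

```text
top 447.9073508943994 [ 0.48022226 -0.00697761  1.30156345] [ 0.07101902  0.00594622 -0.99745724]
strip_grip [(0.69, [282.0, 210.0])]
foot_a [(0.88, [204.0, 263.0]), (0.87, [380.0, 220.0]), (0.62, [336.0, 216.0]), (0.56, [420.0, 215.0])]
foot_b [(0.88, [204.0, 263.0]), (0.87, [380.0, 220.0]), (0.62, [336.0, 216.0]), (0.56, [420.0, 215.0])]
tab_b [(0.84, [339.0, 228.0]), (0.69, [384.0, 238.0]), (0.65, [427.0, 222.0]), (0.35, [284.0, 209.0])]
tab_c [(0.84, [339.0, 228.0]), (0.69, [384.0, 238.0]), (0.65, [427.0, 222.0]), (0.35, [284.0, 209.0])]
tab_d [(0.84, [339.0, 228.0]), (0.69, [384.0, 238.0]), (0.65, [427.0, 222.0]), (0.35, [284.0, 209.0])]
tab_e [(0.84, [339.0, 228.0]), (0.69, [384.0, 238.0]), (0.65, [427.0, 222.0]), (0.35, [284.0, 209.0])]
tape_mid [(0.47, [276.0, 290.0])]
tin_mid [(0.74, [199.0, 184.0]), (0.53, [419.0, 215.0])]
reel_mid [(0.57, [432.0, 256.0]), (0.49, [341.0, 231.0])]
board [(0.61, [357.0, 206.0])]
side 557.3723753592816 [0.17552466 1.00421116 0.77583803] [ 0.30496814 -0.7981826  -0.51951802]
strip_grip [(0.71, [264.0, 242.0]), (0.63, [281.0, 392.0])]
foot_a [(0
[... 597 characters left out ...]

{'clock': 1.2, 'qpos': array([-1.27730549e+00,  2.90688422e-01, -1.53358893e-01,  1.12668560e+00,
       -4.71937046e-06,  1.43147548e+00]), 'joint_velocities': array([ 0.00021186, -0.00043873,  0.00115232, -0.00083785,  0.00152261,
       -0.00085021]), 'effort': array([-2.96807830e-04, -5.37028706e+01,  3.31645417e+01,  1.73874036e-03,
       -2.08881734e-04, -1.67885162e-05]), 'tcp_pos': array([ 0.22019844, -0.4766207 ,  0.23132649]), 'eef_rot': array([3.17924909e-05, 9.76675496e-01, 2.14720691e-01, 8.88764160e-08]), 'ft_force': array([-0.66033451,  0.36452763,  0.12392055]), 'ft_torque': array([ 0.00152617, -0.01578045, -0.01134556]), 'finger_force': 0.0, 'opening': 0.08524429587561674}
```

View pics/top0.png

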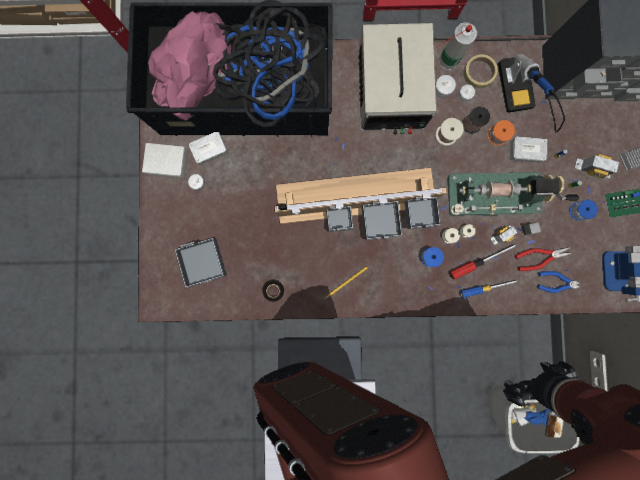

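View pics/side0.png

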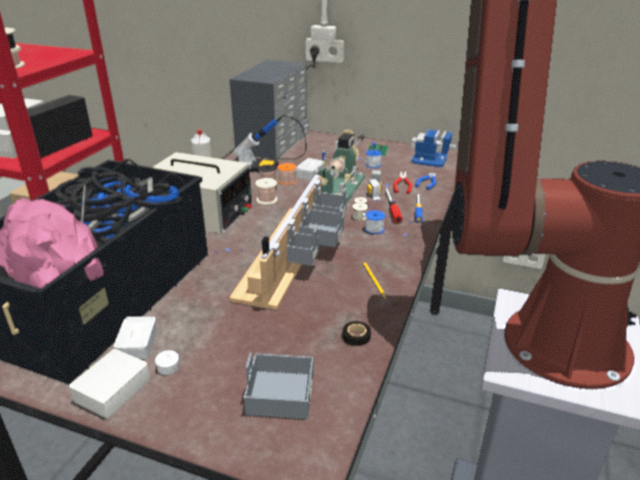

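The top picture shows three hung bins at about (340,216), (382,220) and (422,213). The empty big bin is at (200,262), the grip at (281,208), the tape at (273,290), the tin at (196,182) and the blue reel at (432,257). Next I'll look from the wrist.

Run:
```python
from h import *
for n,px,z in[('grip',(282,208),.155),('t1',(339,228),.16),('t2',(384,238),.16),('t3',(427,222),.16),('a',(202,262),.02),('tape',(273,290),.02),('tin',(196,182),.02),('reel',(432,257),.04),('bL',(277,185),.0),('stripR',(440,192),.135)]:
    print(n,on_z('top',px,z).round(3))
K,R,t=cal('wrist'); s=status.read_state(); print('wrist cam',-R.T@t,R,K[0,0],s['tcp_pos'])
# go to views
from scipy.spatial.transform import Rotation as Ro
def q(yaw): 
    r=Ro.from_euler('z',yaw)*Ro.from_euler('x',np.pi); x=r.as_quat(); return x[[3,0,1,2]]
for p in[(0.45,-.2,.35),(0.45,.1,.35),(.45,.3,.35)]:
  for yaw in(-np.pi/2,0,np.pi/2):
    print(p,yaw,ik(p,q(yaw)) )
```

```text
grip [0.63  0.085 0.155]
t1 [ 0.575 -0.06   0.16 ]
t2 [ 0.547 -0.174  0.16 ]
t3 [ 0.586 -0.285  0.16 ]
a [0.497 0.327 0.02 ]
tape [0.414 0.125 0.02 ]
tin [0.729 0.344 0.02 ]
reel [ 0.498 -0.325  0.04 ]
bL [0.719 0.111 0.   ]
stripR [ 0.666 -0.328  0.135]
wrist cam [ 0.281479   -0.44830501  0.37355969] [[ 4.20369309e-01 -9.07353056e-01 -2.75441104e-04]
 [-8.74294436e-01 -4.05134677e-01  2.67348338e-01]
 [-2.42690922e-01 -1.12144220e-01 -9.63599912e-01]] 345.21693895043956 [ 0.22019844 -0.4766207   0.23132649]
(0.45, -0.2, 0.35) -1.5707963267948966 [-0.56680791  0.19144564  0.02473212  1.40408281  0.         -2.13760424]
(0.45, -0.2, 0.35) 0 [-0.56680791  0.19144564  0.02473212  1.40408281  0.          2.57478474]
(0.45, -0.2, 0.35) 1.5707963267948966 [-0.56680791  0.19144564  0.02473212  1.40408281  0.          1.00398841]
(0.45, 0.1, 0.35) -1.5707963267948966 [ 0.05985995  0.12836268 -0.05147935  1.39095429  0.         -1.51093638]
(0.45, 0.1, 0.35) 0 [ 0.05985995  0.12836268 -0.05147935  1.39095429  0.         -3.08173271]
(0.45, 0.1, 0.35) 1.5707963267948966 [ 0.05985995  0.12836268 -0.05147935  1.39095429  0.          1.63065628]
(0.45, 0.3, 0.35) -1.5707963267948966 [ 0.45279891  0.29029285  0.15438769  1.43489116  0.         -1.11799742]
(0.45, 0.3, 0.35) 0 [ 0.45279891  0.29029285  0.15438769  1.43489116  0.         -2.68879374]
(0.45, 0.3, 0.35) 1.5707963267948966 [0.45279891 0.29029285 0.15438769 1.43489116 0.         2.02359524]
```

```bash
cat >> h.py <<'E'
from scipy.spatial.transform import Rotation as Ro
def q(yaw):
    x=(Ro.from_euler('z',yaw)*Ro.from_euler('x',np.pi)).as_quat(); return x[[3,0,1,2]]
E
python3 - <<'E'
from h import *
import pickle
views=[]
for i,(p,nm) in enumerate([((0.48,-.2,.30),['tab_b','reel_mid','foot_b','board']),((0.48,0,.30),['tab_b','strip_grip','foot_b','board']),((.45,.28,.30),['foot_a','tape_mid','tin_mid','strip_grip'])]):
    env.move_to(p,q(np.pi)); C=cal('wrist'); save('wrist',f'w{i}'); views.append(C)
    for n in nm:
        print(i,n,[(round(d['score'],2),np.round(d['position']).tolist()) for d in finder.landmark_of(n,'wrist')[:4]])
pickle.dump(views,open('views.pkl','wb')); print(status.read_state()['clock'])
a,b,c=[cv2.imread(f'pics/w{i}.png') for i in range(3)]
E
```

```text
0 tab_b [(0.77, [224.0, 309.0]), (0.72, [332.0, 285.0]), (0.66, [440.0, 309.0]), (0.4, [241.0, 311.0])]
0 reel_mid [(0.63, [211.0, 220.0]), (0.36, [422.0, 307.0])]
0 foot_b [(0.87, [331.0, 299.0]), (0.79, [420.0, 308.0]), (0.57, [240.0, 312.0])]
0 board [(0.66, [331.0, 286.0]), (0.64, [373.0, 313.0])]
1 tab_b [(0.79, [254.0, 305.0]), (0.77, [36.0, 308.0]), (0.58, [138.0, 285.0])]
1 strip_grip [(0.78, [405.0, 378.0])]
1 foot_b [(0.85, [172.0, 299.0]), (0.78, [570.0, 213.0]), (0.69, [85.0, 312.0])]
1 board [(0.72, [570.0, 211.0]), (0.67, [236.0, 316.0])]
2 foot_a [(0.95, [49.0, 325.0]), (0.85, [354.0, 234.0]), (0.73, [190.0, 170.0])]
2 tape_mid [(0.79, [191.0, 172.0])]
2 tin_mid [(0.78, [362.0, 390.0])]
2 strip_grip []
5.575
```

View pics/w0.png

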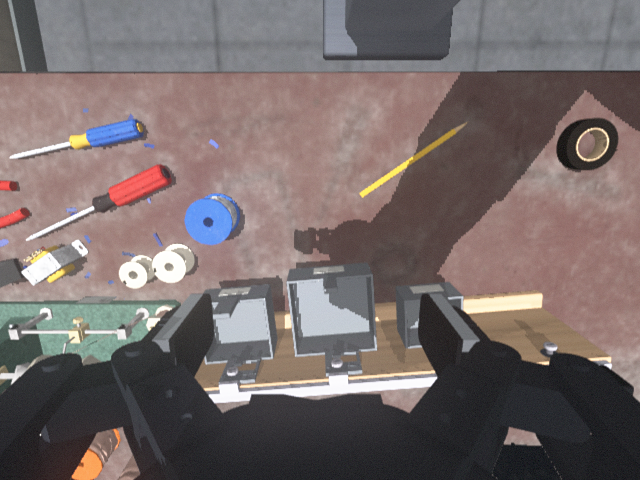

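View pics/w1.png

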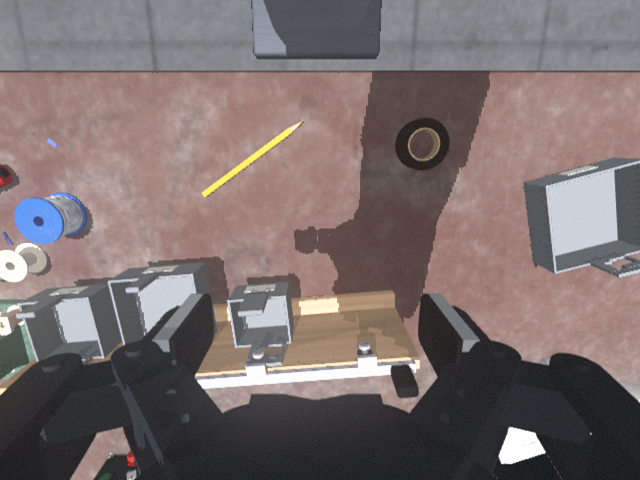

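View pics/w2.png

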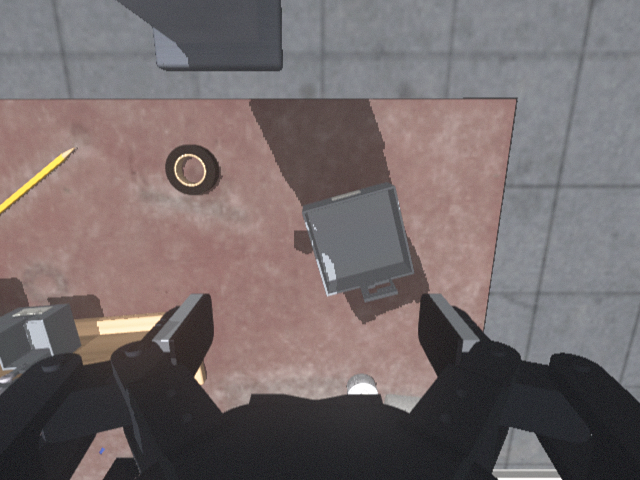

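The wrist views show screws at w0 (232,369), (337,365), (550,348) and w1 (260,352), (365,347). The bins hang on the three right screws and the middle one is the largest. The big bin in w2 has rim corners (304,209), (393,185), (411,271) and (327,293), with its plate at the rear (380,290). I'll triangulate from these.

```bash
cat >> h.py <<'E'
def tri(obs):
    A=[];b=[]
    for C,px in obs:
        K,R,t=C; d=R.T@np.linalg.solve(K,[px[0],px[1],1]); d/=np.linalg.norm(d); o=-R.T@t
        M=np.eye(3)-np.outer(d,d); A.append(M); b.append(M@o)
    return np.linalg.lstsq(np.vstack(A),np.hstack(b),rcond=None)[0]
E
python3 - <<'E'
from h import *
import pickle
V=pickle.load(open('views.pkl','rb')); T=cal('top')
print('tabs L',tri([(V[0],(440,309)),(V[1],(254,305))]),'M',tri([(V[0],(332,285)),(V[1],(138,285))]),'R',tri([(V[0],(224,309)),(V[1],(36,308))]))
for v,px in[(0,(232,369)),(0,(337,365)),(0,(550,348)),(1,(260,352)),(1,(365,347))]: print('screw',v,on_z('',px,.115,V[v]).round(4))
print('grip',on_z('',(405,378),.154,V[1]), on_z('top',(282,210),.154))
P=np.array([on_z('',p,.045,V[2]) for p in[(304,209),(393,185),(411,271),(327,293)]]); print(P.round(4),P.mean(0),[np.linalg.norm(P[i]-P[i-1]).round(4) for i in range(4)])
print('a foot',on_z('',(354,234),0,V[2]), 'tin',on_z('',(362,390),.013,V[2]),'tape',on_z('',(191,171),.01,V[2]))
import cv2
ims=[cv2.imread('pics/w0.png')[250:400,190:480],cv2.imread('pics/w1.png')[250:400,10:300]]
cv2.imwrite('pics/crop1.png',np.vstack([cv2.resize(i,None,fx=2,fy=2,interpolation=cv2.INTER_CUBIC) for i in ims])[:600])
E
```

```text
tabs L [ 0.58078599 -0.06682991  0.10423293] M [ 0.55201968 -0.18340944  0.11220859] R [ 0.58054582 -0.29757621  0.10837926]
screw 0 [ 0.6495 -0.292   0.115 ]
screw 0 [ 0.6445 -0.177   0.115 ]
screw 0 [0.6235 0.052  0.115 ]
screw 1 [ 0.6292 -0.0606  0.115 ]
screw 1 [0.6229 0.0526 0.115 ]
grip [0.63205076 0.08661412 0.154     ] [0.62512223 0.08547064 0.154     ]
[[0.4554 0.2657 0.045 ]
 [0.4275 0.3677 0.045 ]
 [0.5322 0.3961 0.045 ]
 [0.5614 0.2935 0.045 ]] [0.49412451 0.33073195 0.045     ] [np.float64(0.1096), np.float64(0.1057), np.float64(0.1084), np.float64(0.1067)]
a foot [0.49705982 0.33003106 0.        ] tin [0.73000674 0.34740139 0.013     ] tape [0.41445656 0.12577579 0.01      ]
```

View pics/crop1.png

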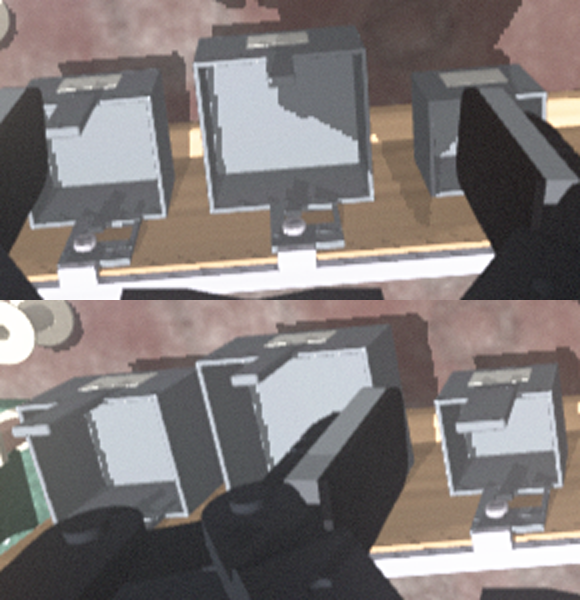

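The third picture shows tab widths of about 13, 19 and 24 px. With the distances from the board, that makes the middle bin B, the right C and the left D; E is absent. I'll open the strip first.

```bash
cat >> h.py <<'E'
psi=0.0754
bx=np.array([np.cos(psi),np.sin(psi),0]); by=np.array([-np.sin(psi),np.cos(psi),0]); bz=np.array([0,0,1.])
Q=q(np.pi+psi)
def tcp(): return np.array(status.read_state()['tcp_pos'])
def st():
    s=status.read_state(); return dict(t=round(s['clock'],1),tcp=s['tcp_pos'].round(4),f=s['ft_force'].round(1),op=round(s['opening'],4),ff=round(s['finger_force'],1))
E
python3 - <<'E'
from h import *
g=np.array([.632,.086,.143])
env.command_gripper(.06)
env.move_to(g+bz*.1,Q); env.move_l(g,v=.1,f_stop=15); print(st())
env.command_gripper(.015); print(st())
print(env.move_l(tcp()+by*.044,v=.05,f_stop=25),st())
print(env.move_l(tcp()+by*.008,v=.02,f_stop=20),st())
env.command_gripper(.06); print(st())
env.move_l(tcp()+bz*.1,v=.2)
env.move_to((.5,0.02,.30),Q)
C=cal('wrist'); save('wrist','w3'); print(finder.landmark_of('strip_grip','wrist')); 
print([on_z('',d['position'],.154,C) for d in finder.landmark_of('strip_grip','wrist')[:1]])
E
```

```text
{'t': 8.2, 'tcp': array([0.6325, 0.0861, 0.1437]), 'f': array([-0. , -0.4,  0.4]), 'op': 0.0602, 'ff': 0.0}
{'t': 8.6, 'tcp': array([0.6322, 0.0859, 0.1435]), 'f': array([-1.3, -0.7,  5.2]), 'op': 0.0193, 'ff': 58.6}
False {'t': 9.6, 'tcp': array([0.6283, 0.1306, 0.1435]), 'f': array([-3.6,  0.6,  5.9]), 'op': 0.0188, 'ff': 58.8}
True {'t': 10.0, 'tcp': array([0.6279, 0.1348, 0.1436]), 'f': array([-0.8, -2.6,  6. ]), 'op': 0.0188, 'ff': 59.7}
{'t': 10.5, 'tcp': array([0.6272, 0.1345, 0.143 ]), 'f': array([-0.2,  0.1, -0.5]), 'op': 0.0599, 'ff': 0.0}
[]
[]
```

```bash
cat >> h.py <<'E'
def unhook(tab,op):
    g=np.array(tab)-bz*.017
    env.command_gripper(op); env.move_to(g+bz*.11,Q)
    print('down',env.move_l(g,v=.1,f_stop=10),st())
    env.command_gripper(.008); print('grip',st())
    for d,n in[(bz*.0145,'up'),(-by*.0143,'right'),(-bx*.04,'off'),(bz*.12,'high')]:
        print(n,env.move_l(tcp()+d,v=.06,f_stop=15),st())
E
python3 - <<'E'
from h import *
save('top','top1'); print(finder.landmark_of('strip_grip','top'),finder.landmark_of('foot_a','top')[:1])
unhook([.5525,-.183,.108],.045)
save('top','top2'); save('wrist','w4')
E
```

```text
[{'position': [426.6, 222.3], 'score': 0.29}] [{'position': [416.8, 210.6], 'score': 0.97}]
down False {'t': 14.7, 'tcp': array([ 0.553 , -0.1832,  0.0916]), 'f': array([ 0. , -0.5, -0. ]), 'op': 0.0452, 'ff': 0.0}
grip {'t': 15.1, 'tcp': array([ 0.5528, -0.1833,  0.0914]), 'f': array([-0.1, -1.7,  2.1]), 'op': 0.0124, 'ff': 58.4}
up False {'t': 15.5, 'tcp': array([ 0.5527, -0.1833,  0.1063]), 'f': array([ 0.1,  0.6, -0.2]), 'op': 0.0127, 'ff': 58.8}
right False {'t': 15.9, 'tcp': array([ 0.5537, -0.1981,  0.106 ]), 'f': array([ 0.5,  0.3, -1.5]), 'op': 0.0124, 'ff': 58.8}
off False {'t': 16.7, 'tcp': array([ 0.5141, -0.2012,  0.1062]), 'f': array([ 0.1, -0.1, -1.8]), 'op': 0.0126, 'ff': 58.8}
high False {'t': 18.8, 'tcp': array([ 0.5139, -0.2012,  0.2259]), 'f': array([-0.1,  0.1, -1.4]), 'op': 0.0126, 'ff': 58.8}
```

View pics/w4.png

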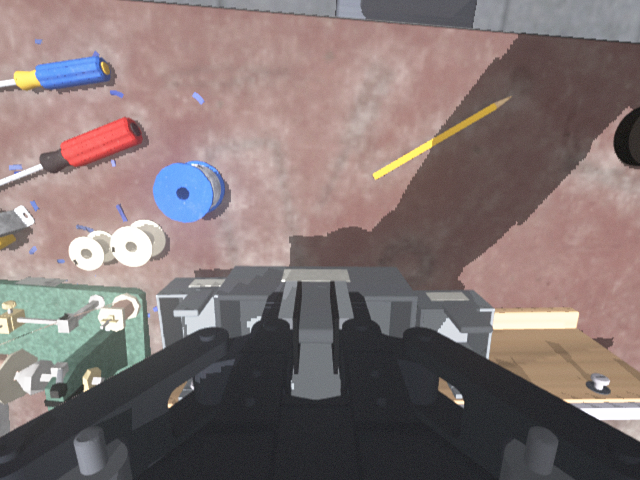

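B is held squarely (picture 7: the front wall spans columns 215-418 at row 268). Next I'll look at the big bin from above with B in hand.

Run:
```python
from h import *
import pickle
env.move_l(tcp()+bz*.08,v=.2)
QA=q(np.pi+.266)
env.move_to((.50,.0,.31),Q)
env.move_to((.56,.31,.31),QA)
C=cal('wrist'); save('wrist','w5'); pickle.dump(C,open('w5.pkl','wb')); print(finder.landmark_of('foot_a','wrist'),st())
```

```text
[{'position': [344.0, 153.6], 'score': 0.88}, {'position': [317.1, 336.7], 'score': 0.75}] {'t': 21.6, 'tcp': array([0.5606, 0.3083, 0.3104]), 'f': array([-0.5,  0.1, -1.1]), 'op': 0.0126, 'ff': 58.8}
```

View pics/w5.png

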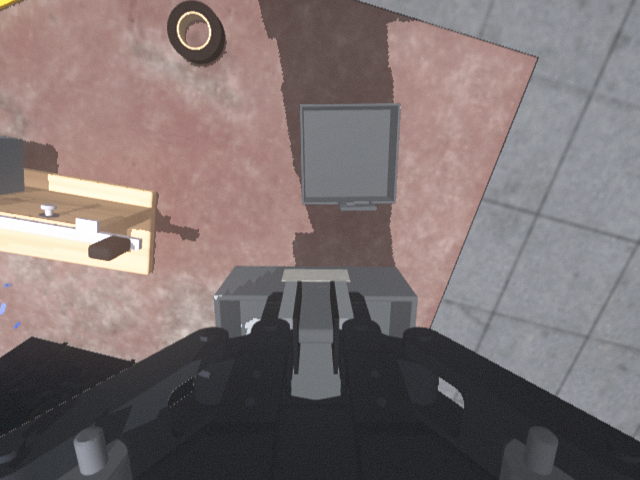

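The picture shows A's rim corners at (300,104), (399,104), (395,204) and (302,204). B's front rim edge runs (215,298)-(415,298).

Run:
```python
from h import *
import pickle
C=pickle.load(open('w5.pkl','rb')); t=np.array([.5606,.3083,.3104])
P=np.array([on_z('',p,.045,C) for p in[(300,104),(399,104),(395,204),(302,204)]])
print(P.round(4),P.mean(0)); d=P[1]-P[0]; e=P[2]-P[3]; f=P[3]-P[0]; g=P[2]-P[1]
print([np.linalg.norm(v).round(4) for v in(d,e,f,g)],[np.arctan2(-v[0],v[1]) for v in(d,e)],[np.arctan2(v[1],v[0]) for v in(f,g)])
B=np.array([on_z('',p,.3104-.005,C) for p in[(215,298),(415,298)]]); a=.266
ax=np.array([np.cos(a),np.sin(a),0]);ay=np.array([-np.sin(a),np.cos(a),0])
print('B rim rel tcp: x',[(b-t)@ax for b in B],'y',[(b-t)@ay for b in B])
Bb=np.array([on_z('',p,.3104-.05,C) for p in[(237,268),(396,268)]]);print('bottom',[(b-t)@ax for b in Bb],[(b-t)@ay for b in Bb])
print('foot a',on_z('',(344,153.6),0,C))
```

```text
[[0.4583 0.263  0.045 ]
 [0.4296 0.3684 0.045 ]
 [0.5364 0.4    0.045 ]
 [0.5655 0.2932 0.045 ]] [0.4974551  0.33114727 0.045     ]
[np.float64(0.1093), np.float64(0.1107), np.float64(0.1114), np.float64(0.1114)] [np.float64(0.2652797202366773), np.float64(0.26535881448515464)] [np.float64(0.27472200610151065), np.float64(0.2871263685576579)]
B rim rel tcp: x [np.float64(0.0008451480431165229), np.float64(0.0008965370325481944)] y [np.float64(-0.04629455002563729), np.float64(0.04634816946051985)]
bottom [np.float64(0.0025888511882438438), np.float64(0.002643630213524959)] [np.float64(-0.04608133408931848), np.float64(0.047758203855570384)]
foot a [0.49667406 0.32868467 0.        ]
```

```bash
cat >> h.py <<'E'
def axes(a): return np.array([np.cos(a),np.sin(a),0]),np.array([-np.sin(a),np.cos(a),0])
def place(A,a,off,zhi,zlo):
    """A: target foot xy of the held bin, off: foot ahead of tcp along ax"""
    ax,ay=axes(a); p=np.array([A[0],A[1],0])-ax*off
    env.move_l(p+bz*(zhi+.06),v=.2,rot=q(np.pi+a)); env.move_l(p+bz*zhi,v=.15)
    print('lower',env.move_l(p+bz*zlo,v=.03,f_stop=5),st())
E
python3 - <<'E'
from h import *
ax,ay=axes(.268); A=np.array([.4974,.3311,0])+ax*.0015
place(A,.268,.050,.13,.045)
C=cal('wrist'); save('wrist','w6')
E
```

```text
lower True {'t': 25.3, 'tcp': array([0.4507, 0.3182, 0.0561]), 'f': array([-0.5, -1.1,  7.4]), 'op': 0.0128, 'ff': 59.7}
```

View pics/w6.png

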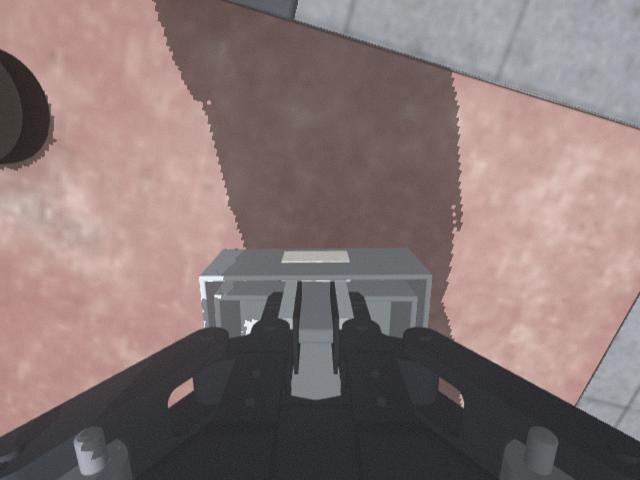

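B is seated in A, with its foot 4 mm up and even side gaps in the picture (200-218 and 413-430). I'll release it and fetch C.

Run:
```python
from h import *
C=cal('wrist'); ax,ay=axes(.268); t=tcp(); A=np.array([.4974,.3311,0])
print('Afront',[((on_z('',p,.045,C)-A)@ax,(on_z('',p,.045,C)-A)@ay) for p in[(201,276),(431,275)]],'Bfront',[((on_z('',p,.049,C)-A)@ax,(on_z('',p,.049,C)-A)@ay) for p in[(216,297),(415,297)]])
env.command_gripper(.045); env.move_l(tcp()+bz*.15,v=.2); print(st())
env.move_to((.45,0,.31),Q); 
unhook([.5781,-.2964,.107],.05)
env.move_l(tcp()+bz*.08,v=.2)
env.move_to((.50,.0,.31),Q)
env.move_to((.56,.31,.31),q(np.pi+.268))
import pickle
C=cal('wrist'); save('wrist','w7'); pickle.dump((C,tcp()),open('w7.pkl','wb')); print(finder.landmark_of('foot_a','wrist'),st())
```

```text
Afront [(np.float64(-0.0558768344314652), np.float64(-0.05436422647212712)), (np.float64(-0.05649089690644077), np.float64(0.05479199586416868))] Bfront [(np.float64(-0.04689626281952514), np.float64(-0.04681447324658923)), (np.float64(-0.04698758557360616), np.float64(0.046829789609734836))]
{'t': 26.6, 'tcp': array([0.4493, 0.3175, 0.2042]), 'f': array([-0.3,  0.4,  0.1]), 'op': 0.0452, 'ff': 0.0}
down False {'t': 30.6, 'tcp': array([ 0.5785, -0.2966,  0.0907]), 'f': array([-0.2,  0.2,  1. ]), 'op': 0.0499, 'ff': 0.0}
grip {'t': 31.0, 'tcp': array([ 0.5782, -0.2966,  0.0904]), 'f': array([-1.3, -0.2,  2. ]), 'op': 0.0188, 'ff': 58.4}
up False {'t': 31.4, 'tcp': array([ 0.5784, -0.2967,  0.1054]), 'f': array([ 0.4,  0.1, -0.9]), 'op': 0.0187, 'ff': 58.8}
right False {'t': 31.8, 'tcp': array([ 0.5793, -0.3115,  0.1051]), 'f': array([-0.1,  0.2, -0.9]), 'op': 0.0188, 'ff': 58.8}
off False {'t': 32.6, 'tcp': array([ 0.5397, -0.3147,  0.1053]), 'f': array([ 0.4,  0.3, -0.9]), 'op': 0.0191, 'ff': 58.8}
high False {'t': 34.8, 'tcp': array([ 0.5396, -0.3146,  0.225 ]), 'f': array([-0.5, -0.7, -1. ]), 'op': 0.0189, 'ff': 58.8}
[{'position': [342.7, 155.4], 'score': 0.93}] {'t': 37.8, 'tcp': array([0.5605, 0.3084, 0.3104]), 'f': array([-0.2,  0.1, -0.2]), 'op': 0.0188, 'ff': 58.8}
```

View pics/w7.png

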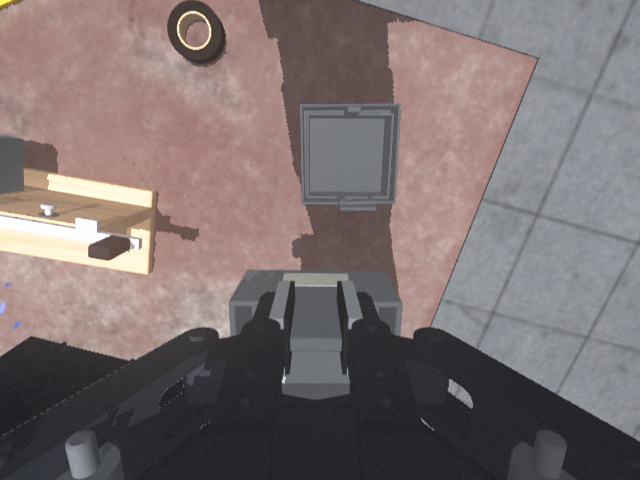

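A has not moved and B sits level inside it. Now I'll place C.

Run:
```python
from h import *
ax,ay=axes(.268); A=np.array([.4974,.3311,0])+ax*.0025
place(A,.268,.0405,.135,.045)
C=cal('wrist'); save('wrist','w8')
if tcp()[2]<.064:
    env.command_gripper(.05); env.move_l(tcp()+bz*.15,v=.2); print(st())
    env.move_to((.45,0,.31),Q)
    unhook([.5777,-.0657,.107],.055)
    env.move_l(tcp()+bz*.08,v=.2)
    env.move_to((.50,.0,.31),Q)
    env.move_to((.56,.31,.31),q(np.pi+.268))
    save('wrist','w9'); print(finder.landmark_of('foot_a','wrist'),st())
```

```text
lower True {'t': 39.8, 'tcp': array([0.4614, 0.3214, 0.1334]), 'f': array([-0.9, -0.8,  6. ]), 'op': 0.0186, 'ff': 59.9}
```

Run:
```python
from h import *
env.sleep(.3); print(st())
```

```text
{'t': 40.2, 'tcp': array([0.4614, 0.3213, 0.1334]), 'f': array([-0.5,  0. ,  5.5]), 'op': 0.0189, 'ff': 59.8}
```

View pics/w8.png

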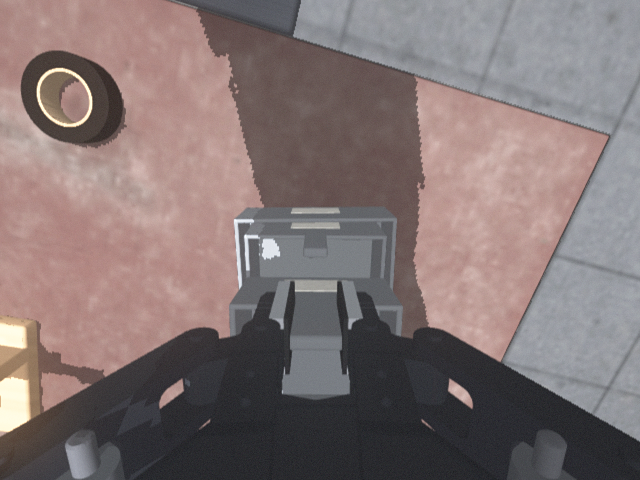

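C's rear seems to rest on top of B's plate, so it is too far back. In the picture, C's front bottom edge is at row 280 and B's tab top at (316,236-255). I'll measure that.

Run:
```python
from h import *
import cv2
C=cal('wrist'); ax,ay=axes(.268); A=np.array([.4974,.3311,0])
def r(px,z): v=on_z('',px,z,C)-A; return (v@ax).round(4),(v@ay).round(4)
print('tcp',(tcp()-A)@ax,(tcp()-A)@ay)
print('Afront',r((235,220),.045),r((396,220),.045),'Bfront',r((248,237),.049),r((386,237),.049))
print('Cfront bottom',r((248,280),.082),r((384,280),.082),'Crim',r((230,306),.127),r((402,306),.127),'tab',r((306,238),.087),r((327,238),.087),r((316,256),.087))
im=cv2.imread('pics/w8.png')[190:350,210:420]; cv2.imwrite('pics/crop2.png',cv2.resize(im,None,fx=3.6,fy=3.6,interpolation=cv2.INTER_CUBIC))
```

```text
tcp -0.03729687971682118 0.00010046422946495721
Afront (np.float64(-0.055), np.float64(-0.0547)) (np.float64(-0.0551), np.float64(0.0551)) Bfront (np.float64(-0.0441), np.float64(-0.0457)) (np.float64(-0.0442), np.float64(0.0481))
Cfront bottom (np.float64(-0.0262), np.float64(-0.0404)) (np.float64(-0.0263), np.float64(0.0414)) Crim (np.float64(-0.0314), np.float64(-0.0402)) (np.float64(-0.0315), np.float64(0.041)) tab (np.float64(-0.0538), np.float64(-0.0052)) (np.float64(-0.0538), np.float64(0.0067)) (np.float64(-0.0431), np.float64(0.0005))
```

View pics/crop2.png

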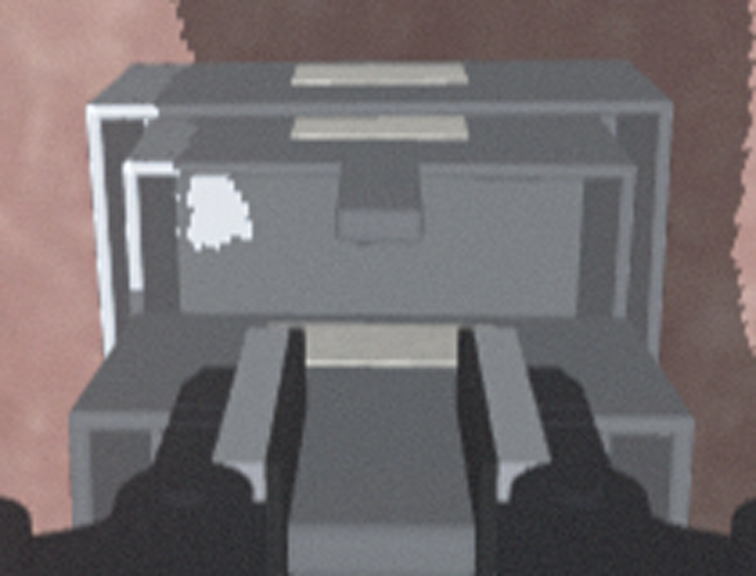

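C sits about 3-5 mm further back in the grip than B did. I'll raise it, shift it forward and try again.

Run:
```python
from h import *
import pickle
ax,ay=axes(.268); C,t=pickle.load(open('w7.pkl','rb'))
print('w7 rim',[(on_z('',p,.3104-.006,C)-t)@ax for p in[(231,303),(400,303)]],'bot',[(on_z('',p,.3104-.051,C)-t)@ax for p in[(250,271),(384,271)]])
env.move_l(tcp()+bz*.03,v=.1); env.sleep(.2)
C=cal('wrist'); save('wrist','w8b'); pickle.dump((C,tcp()),open('w8b.pkl','wb'))
env.move_l(tcp()-ax*.005,v=.05); env.sleep(.3); print(st())
t=tcp(); t[2]=.045
print('lower',env.move_l(t,v=.03,f_stop=5),st()); save('wrist','w8c')
```

```text
w7 rim [np.float64(0.003875457477379076), np.float64(0.0039049562985867224)] bot [np.float64(0.004863832972144934), np.float64(0.004895873127714026)]
{'t': 41.5, 'tcp': array([0.4563, 0.3198, 0.1628]), 'f': array([ 0.6, -0.4, -1.2]), 'op': 0.0189, 'ff': 59.2}
lower True {'t': 44.5, 'tcp': array([0.4564, 0.3199, 0.0577]), 'f': array([0.9, 0.6, 6.8]), 'op': 0.0187, 'ff': 60.0}
```

Run:
```python
from h import *
import pickle
env.command_gripper(.05); env.move_l(tcp()+bz*.15,v=.2); print(st())
env.move_to((.45,0,.31),Q)
unhook([.5800,-.0661,.107],.055)
env.move_l(tcp()+bz*.08,v=.2)
env.move_to((.50,.0,.31),Q)
env.move_to((.56,.31,.31),q(np.pi+.268)); env.sleep(.2)
C=cal('wrist'); im=save('wrist','w9'); pickle.dump((C,tcp()),open('w9.pkl','wb')); print(finder.landmark_of('foot_a','wrist'),st())
a=cv2.resize(im[90:225,280:420],None,fx=3.4,fy=3.4,interpolation=cv2.INTER_CUBIC); b=cv2.resize(im[250:350,225:410],(460,249))
o=np.zeros((600,800,3),np.uint8); a=a[:450,:476]; o[:a.shape[0],:a.shape[1]]=a; o[351:600,340:800]=b; cv2.imwrite('pics/w9c.png',o[:,:,::-1])
```

```text
{'t': 45.8, 'tcp': array([0.4552, 0.3192, 0.2058]), 'f': array([-0.5, -0.6, -0.1]), 'op': 0.0499, 'ff': 0.0}
down False {'t': 49.3, 'tcp': array([ 0.5805, -0.0662,  0.0907]), 'f': array([ 0.3, -0.1,  0.8]), 'op': 0.055, 'ff': 0.0}
grip {'t': 49.7, 'tcp': array([ 0.5802, -0.0662,  0.0904]), 'f': array([-1.1, -0.5,  2.9]), 'op': 0.0247, 'ff': 58.7}
up False {'t': 50.1, 'tcp': array([ 0.5803, -0.0663,  0.1053]), 'f': array([-0.4,  0.2, -1.3]), 'op': 0.0246, 'ff': 59.1}
right False {'t': 50.5, 'tcp': array([ 0.5814, -0.0811,  0.1051]), 'f': array([-0.7,  0.6, -0.5]), 'op': 0.0247, 'ff': 59.1}
off False {'t': 51.3, 'tcp': array([ 0.5419, -0.0842,  0.1053]), 'f': array([-0.4,  0.5, -0. ]), 'op': 0.0247, 'ff': 59.1}
high False {'t': 53.5, 'tcp': array([ 0.5418, -0.0841,  0.225 ]), 'f': array([-0.8,  0.2, -0.4]), 'op': 0.0249, 'ff': 59.1}
[{'position': [344.4, 155.4], 'score': 0.58}] {'t': 56.0, 'tcp': array([0.5603, 0.3091, 0.3103]), 'f': array([-0.1, -0.5, -0.9]), 'op': 0.0246, 'ff': 59.1}
```

View pics/w9c.png

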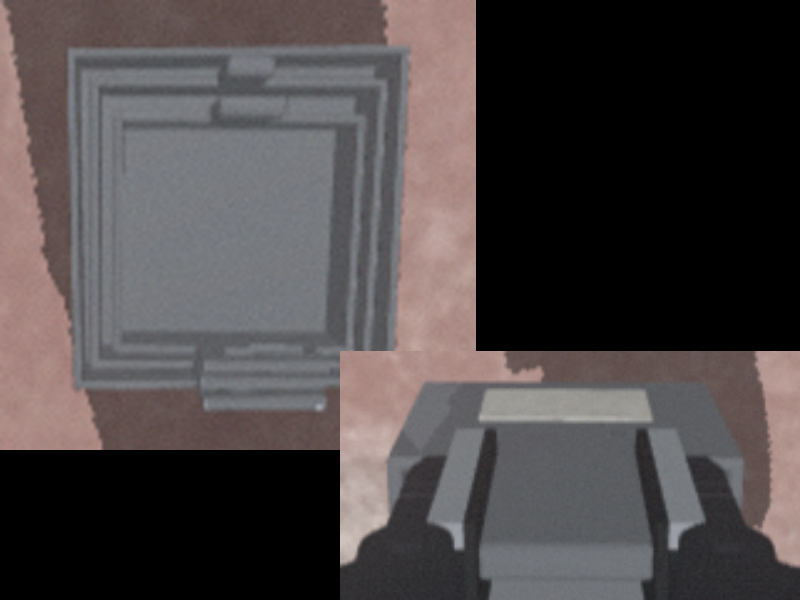

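C is nested squarely (crop: C's rim spans x 101-366 and y 123-350). D is held with its front rim at row ~294 and its bottom edge at row ~263. I'll compute the offsets.

Run:
```python
from h import *
import pickle
ax,ay=axes(.268); C,t=pickle.load(open('w9.pkl','rb')); A=np.array([.4974,.3311,0])
f=lambda p,z,o:[np.round((on_z('',p,z,C)-o)@v,4) for v in(ax,ay)]
print('D rim',f((244.3,293.8),t[2]-.006,t),f((386.7,293.8),t[2]-.006,t),'bot',f((259,263),t[2]-.051,t),f((371,263),t[2]-.051,t))
g=lambda x,y:(280+x/3.4,90+y/3.4)
for n,z,pts in[('A',.045,[(68,48),(410,48),(396,386),(76,386)]),('C',.053,[(101,122),(366,118),(358,350),(104,352)])]:
    print(n,[f(g(*p),z,A) for p in pts])
```

```text
D rim [np.float64(-0.0006), np.float64(-0.0333)] [np.float64(-0.0006), np.float64(0.033)] bot [np.float64(-0.0), np.float64(-0.0336)] [np.float64(0.0), np.float64(0.0327)]
A [[np.float64(-0.0555), np.float64(-0.0552)], [np.float64(-0.0554), np.float64(0.0559)], [np.float64(0.0553), np.float64(0.0582)], [np.float64(0.0552), np.float64(-0.0538)]]
C [[np.float64(-0.0323), np.float64(-0.0445)], [np.float64(-0.0334), np.float64(0.0412)], [np.float64(0.0416), np.float64(0.0426)], [np.float64(0.0422), np.float64(-0.0439)]]
```

Run:
```python
from h import *
ax,ay=axes(.268); A=np.array([.4974,.3311,0])+ax*.0032-ay*.0003
env.sleep(.2)
place(A,.268,.0302,.15,.05)
save('wrist','w10')
if tcp()[2]<.068:
    env.command_gripper(.055); env.move_l(tcp()+bz*.15,v=.2); print(st())
    env.move_to((.56,.31,.31),q(np.pi+.268)); env.sleep(.2)
    im=save('wrist','w11'); print(finder.landmark_of('foot_a','wrist'))
    a=cv2.resize(im[90:225,280:420],None,fx=4,fy=4,interpolation=cv2.INTER_CUBIC); cv2.imwrite('pics/w11c.png',a[:,:,::-1])
```

```text
lower True {'t': 60.1, 'tcp': array([0.4716, 0.3236, 0.0614]), 'f': array([-0.3, -0.3,  7.2]), 'op': 0.025, 'ff': 59.9}
{'t': 61.5, 'tcp': array([0.4703, 0.323 , 0.2094]), 'f': array([-0.7,  0.2, -0.6]), 'op': 0.0549, 'ff': 0.0}
[{'position': [343.6, 160.6], 'score': 0.63}]
```

View pics/w11c.png

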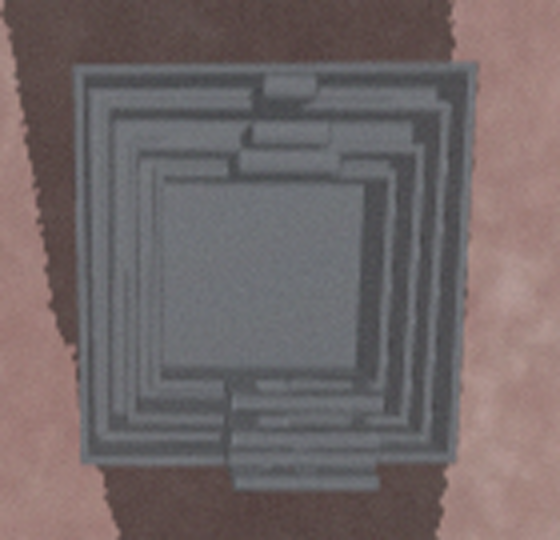

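All the bins are nested and square (picture: four concentric rims, with the plates stacked at the rear). Now I'll close the strip.

Run:
```python
from h import *
g=np.array([.6285,.135,.143])
env.command_gripper(.06)
env.move_to(g+bz*.1,Q); env.move_l(g,v=.1,f_stop=15); print(st())
env.command_gripper(.015); print(st())
print(env.move_l(tcp()-by*.044,v=.05,f_stop=25),st())
print(env.move_l(tcp()-by*.010,v=.02,f_stop=20),st())
env.command_gripper(.06); print(st())
env.move_l(tcp()+bz*.1,v=.2)
env.move_to((.35,-.2,.30),Q); 
im=save('top','top3'); print(finder.landmark_of('strip_grip','top'),[(d['position'],d['score']) for d in finder.landmark_of('foot_a','top')],st())
cv2.imwrite('pics/t3c.png',cv2.resize(im[160:310,150:460],(775,375),interpolation=cv2.INTER_CUBIC)[:,:,::-1])
```

```text
{'t': 64.6, 'tcp': array([0.629 , 0.1351, 0.1437]), 'f': array([0.3, 0.3, 0.5]), 'op': 0.0597, 'ff': 0.0}
{'t': 65.0, 'tcp': array([0.6287, 0.1349, 0.1435]), 'f': array([-1.5, -0.6,  4.9]), 'op': 0.0189, 'ff': 58.6}
False {'t': 66.0, 'tcp': array([0.6326, 0.0907, 0.1436]), 'f': array([ 5. , -1.2,  2. ]), 'op': 0.0191, 'ff': 58.5}
True {'t': 66.5, 'tcp': array([0.6331, 0.0851, 0.1435]), 'f': array([0. , 2.8, 3.4]), 'op': 0.0191, 'ff': 59.5}
{'t': 67.0, 'tcp': array([0.6339, 0.085 , 0.1436]), 'f': array([ 0.1, -0. ,  0.3]), 'op': 0.0601, 'ff': 0.0}
[{'position': [281.1, 210.3], 'score': 0.95}] [([203.4, 259.4], 0.91), ([201.2, 261.5], 0.84), ([200.2, 259.4], 0.79), ([199.9, 262.5], 0.78)] {'t': 69.3, 'tcp': array([ 0.3506, -0.1997,  0.2998]), 'f': array([-0.5, -0.1,  0.3]), 'op': 0.0601, 'ff': 0.0}
```

View pics/t3c.png

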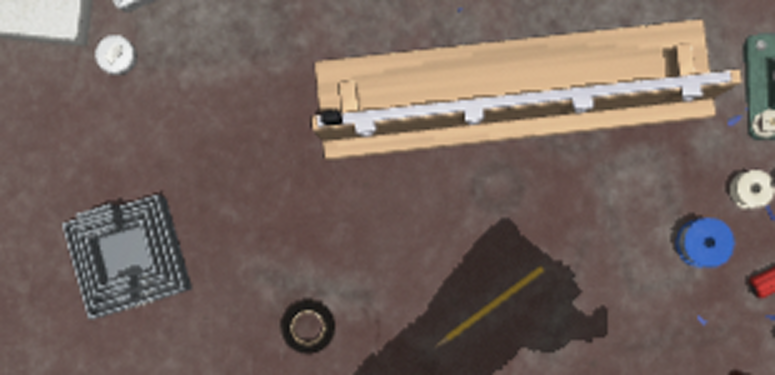

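The strip is home (grip at about (281,210), as at the start), the board is empty, the nest sits at about (203,260), and the tape, tin and reel have not moved.

```bash
python3 -c "
from h import *
print(env.close_job(),st())"
```

```text
the job is handed in; nothing more can be done
the job is handed in; nothing more can be done
```

The job is handed in, with no verdict returned: bins B, C and D are nested in order in the big bin (E was not there), the strip is back home, and the tape, tin and reel are where they were.

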